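# Lock the stroke screw of a pastry filler with its jam nut

## Task

On the small piston filler, run the upper hexagon nut down its leaning screw until it meets the tab washer, then tighten it firmly so that it is locked against the lower nut: the tab washer must be carried round by at least a third of a right angle. The lower nut sets the portion, so do not let it turn; leave the cups and the beaker where they are and let go of the nut at the end.

Things in the scene. Friction and masses are not known exactly. Their poses are not given: they have to be found in the camera images.
- filler: Piston filler, steel, fixed: foot plate 260x150x12 mm, pump barrel 72 across leaning 35 deg from vertical to its front (-x), open hopper (120 across, top 143 high) 140 behind the origin. Origin: under the foot plate; x to the hopper, z up. From the barrel's end cap, at (-20,0,140) mm, a threaded rod 19 thick stands 78 mm out along the lean; on it, from the cap: lower nut, tab washer, upper nut.
- set_nut: Lower nut, plain steel hexagon, 30 mm across flats (34.6 over corners), 12 mm tall, on the end cap. Origin: centre of its underside, on the screw axis; z up along the leaning screw, away from the cap; x normal to a flat. It holds on the screw up to about 0.9 N m; beyond that, or if the fingers grip it too, it turns and the setting is lost.
- set_nut_corner (a point): A top corner of the lower nut, 17.3 mm from the screw axis; it shows whether the lower nut has been turned (2 mm is 7 degrees).
- washer: Dark tab washer on the lower nut, 37 mm across, 3 thick; its one ear, 9 wide, reaches 28 mm from the axis. Origin: centre of its underside, 12 mm above set_nut's; z along the screw, x along the ear, at the start parallel to set_nut's x. It stays put until the upper nut bites, then turns with it clockwise against 0.3 N m, rising 0.3 N m per rad, to a hard stop at 0.7 rad, and stays as left.
- lock_nut: Upper nut, plain steel hexagon, 30 mm across flats (34.6 over corners), 28 tall, captive on the screw. Origin: centre of its underside; z up along the screw, x normal to a flat (flats every 60 deg). Clockwise, seen from the screw's free end, it goes down 6 mm a turn with 0.03 N m drag. It starts 1.3 to 3 mm above the washer; on the washer its origin is 15 mm above set_nut's.
- ramekin1: Bystander: black bowl-shaped cup, 84 mm across, 40 mm high, loose. Origin: centre of its underside.
- ramekin2: Bystander: a second cup like ramekin1.
- beaker: Bystander: metal beaker, 80 mm across, 90 mm high, loose. Origin: centre of its underside.

How it is judged:
By the outcome, as a careful person would: the job done as asked, in the order asked, and still so for the second after the job is handed in, with the robot touching nothing.
It also fails if it takes over 64 s, if anything falls off the work surface, if the arm or the gripper's body presses on something with over 40 N, if the wrist force passes 120 N, or if a joint passes its speed limit or range.

## Robot

A 7-joint arm with a two-finger parallel gripper is mounted at the origin on the work surface. World frame = base frame: x ahead of the robot, y to its left, z up, the work surface at z = 0. Lengths are in m, angles in rad, forces in N, time in s.
With the tool pointing down it reaches from about 0.425 to 0.95 m from the base axis. Payload 16.7 kg.
Tool frame: the origin (TCP) lies at the very end of the fingers, on their centre line; the grasp point (between the pads) lies 19 mm behind it (arm.grip_point_offset is the z of the grasp point in the tool frame, in m); z points along the fingers, y is the line along which they close (so a half turn about z gives the same grasp; the last joint's range is limited). The gripper opens to 94 mm and grips with 3 to 60 N. Pads are 16 mm wide; open, the fingers measure 119 mm over their backs; the gripper's body (75 mm by 177 mm) begins 78 mm behind the grasp point.
Start: joints at [1.012, 0.426, 0.074, 1.606, -0.034, 1.111, -0.067], TCP at [0.268, -0.619, 0.205] pointing down, gripper open.
Joint ranges: [-2.85, 2.85], [-0.5, 2.14], [-1.23, 1.37], [0.21, 2.46], [-1.02, 4.16], [0.16, 2.05], [-2.73, 2.73]. Speed limits (rad/s): [1.89, 1.89, 2.39, 2.39, 3.01, 3.01, 3.01].

## Interface

Orientations are given as a unit quaternion [x, y, z, w].
In Python, from plant import arm gives the robot as it stands. The module is installed in compiled form; this text tells all that it offers.
- The arm moves only by the tool jog_arm, never from a script. Its argument "targets" is a list of rows, each a list of 3 entries, a list of its own where there are three numbers: the shift along the tool's x, y, z in units of 50 cm (1.0 is 50 cm), then the turn, a rotation vector about the tool's x, y, z in units of 360 degrees (1.0 is 360 degrees), then the closure, from 0 (fully open) to 1 (shut). A call has 1 to 20 rows; each row is the pose to reach, as a shift and turn from the pose commanded when the call began, along the tool's axes at that moment, turning the shorter way round; what a row does not reach only later rows make up. A row lasts 1/12 s, in which the tool goes at most 41.7 mm and 7.16 degrees, less where a joint would pass 70% of its speed; a pose out of reach is approached as far as the arm can. A call with a number of a shift or a turn outside -1 to 1 is refused whole. A call with a gripper value outside its range is refused whole. The fingers move at their own pace and stop on an object; "newtons" is the grip in N (left out, the last holds). Time passes only in rows, so rows that repeat a pose let the fingers close. It gives the time, the measured TCP pose, the force, the opening and the grip force at its end, in the units of the state.
- arm.observe(): the state, without advancing time (a new reading comes with each control period).
- arm.snapshot(name): name is "scene" or "top"; returns a dict with "pixels" (400x640x3 uint8, red, green, blue), "range_z" (400x640 float32, m along the optical axis (not along the pixel's ray), 0 where there is no reading), "fx", "fy", "cx", "cy" (pixels), "dist_coeffs" ([k1, k2, p1, p2, k3] as OpenCV has them; the pictures are not rectified), "R" (3x3) and "t" (3): a world point X has camera coordinates R X + t. Camera axes: x right, y down, z forward; pixel columns grow to the right and rows downward; lengths in m; the calibration is good to about 2 mm. A picture is of the moment at which its call begins.
- arm.sign_off(): hands the job in; it is judged then, once.
The state is a dict: "t": time; "joint_positions": joint angles; "dq": joint speeds; "joint_torque": joint torques, N m; "ee_pos": TCP position; "ee_rot": TCP orientation; "contact_force": force on the tool from outside, world axes, zero at the start; "wrist_torque": the same for the moment, N m; "grip_width": finger opening in m; "gripper_force": force on a finger pad.
Only numpy, scipy, OpenCV 4.12 (cv2) and the standard library are available. Lean on these libraries where they do the work, as an engineer would, in place of code of your own. Each camera call takes 0.05 s, during which the arm holds its last target. There are 200 camera calls.

## Working session

There is one attempt and no reset: what is moved stays moved. The work goes in short steps, Python scripts to look and compute and a tool call to move; the robot and the scene stay as the last step left them, time stands still between calls to the robot, and variables do not carry over. Pictures are saved under pics/ and viewed, at most 10 in all, crops included, and the job is handed in when it is done.

Besides the shell and the picture viewer there is one more tool, called after "Emit:" as name([rows], argument=value, ...), one row to a line, values as JSON. jog_arm: Moves the arm, as the interface text tells. Shifts and turns lie within -1 to 1; 1 stands for 50 cm of shift or 360 degrees of turn. Its arguments: {"type":"object","properties":{"targets":{"type":"array","items":{"type":"array"}},"newtons":{"type":"number"}},"required":["targets"]}

```bash
mkdir -p pics; python3 - <<'E'
from plant import arm
import cv2,pickle,numpy as np
print(arm.observe()); print(arm.grip_point_offset)
for n in("scene","top"):
    s=arm.snapshot(n); pickle.dump(s,open(n+".pkl","wb"))
    cv2.imwrite(f"pics/{n}0.png",s["pixels"][:,:,::-1])
    print(n,s["fx"],s["cx"],s["cy"],s["dist_coeffs"],np.round(s["R"],3).tolist(),s["t"])
E
```

```text
{'t': 0.0, 'joint_positions': array([ 1.01251065,  0.42675273,  0.0738344 ,  1.60658045, -0.03410221,
        1.11080079, -0.06708979]), 'dq': array([ 6.69653463e-04, -5.66442728e-04,  3.66069989e-04, -3.33947347e-05,
        4.49550331e-04,  9.92477652e-07, -2.63127336e-04]), 'joint_torque': array([-1.73432381e-03, -9.35823512e+01,  3.66531819e+00, -4.54195082e+01,
       -4.91532055e-02,  2.02344626e-02,  1.62462961e-04]), 'ee_pos': array([ 0.26812191, -0.61899753,  0.20477301]), 'ee_rot': array([ 9.79184871e-01,  2.02969398e-01, -1.72653174e-04, -6.17514688e-04]), 'contact_force': array([-0.0244092 ,  0.53433884,  0.2472773 ]), 'wrist_torque': array([-0.05105947, -0.04189245,  0.02051869]), 'gripper_force': 0.0, 'grip_width': 0.093930659100347}
-0.0188
scene 383.396000546905 312.142614947946 203.15452582692106 [-0.02544319  0.          0.          0.          0.        ] [[-0.377, 0.926, -0.014], [0.754, 0.298, -0.585], [-0.538, -0.231, -0.811]] [ 0.2095102  -0.3650916   1.35130823]
top 405.41201031402807 318.9151656226195 198.4203969580956 [0.02059853 0.         0.         0.         0.        ] [[0.019, -1.0, 0.019], [-0.996, -0.021, -0.084], [0.085, -0.017, -0.996]] [-0.01980525  0.5606024   1.09303917]
```

View pics/scene0.png

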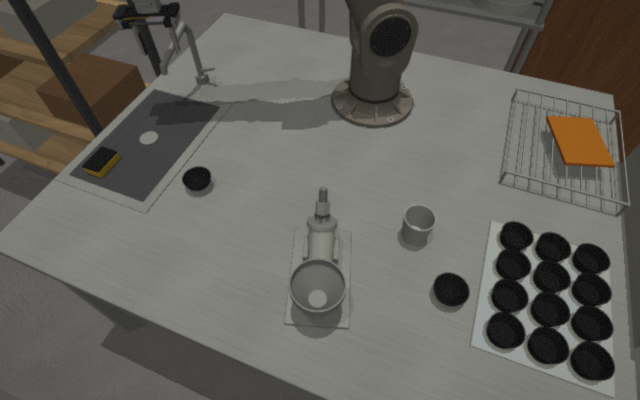

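View pics/top0.png

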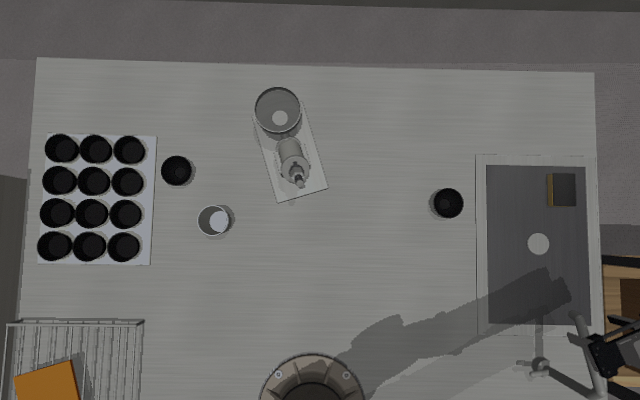

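The scene view shows the filler with its screw tip near (322,190), the beaker at (418,225) and cups at (197,180) and (451,290). In the top view the screw is at about (297,178). Next I'll fit the filler pose from the point clouds.

```bash
cat > h.py <<'E'
import numpy as np,cv2,pickle
from scipy.spatial.transform import Rotation as Ro
def K(s): return np.array([[s["fx"],0,s["cx"]],[0,s["fy"],s["cy"]],[0,0,1.]])
def cloud(s):
    h,w=s["range_z"].shape; v,u=np.mgrid[:h,:w]
    p=cv2.undistortPoints(np.stack([u,v],-1).reshape(-1,1,2).astype(float),K(s),np.array(s["dist_coeffs"]))[:,0]
    z=s["range_z"].reshape(-1,1); c=np.hstack([p*z,z])
    X=(c-s["t"])@np.array(s["R"]); X[z[:,0]==0]=np.nan
    return X.reshape(h,w,3)
def proj(s,X):
    return cv2.projectPoints(np.asarray(X,float).reshape(-1,1,3),cv2.Rodrigues(np.array(s["R"]))[0],np.array(s["t"]),K(s),np.array(s["dist_coeffs"]))[0][:,0]
E
python3 - <<'E'
from h import *
from scipy.optimize import least_squares
out={}
for n,(u0,v0,u1,v1) in dict(scene=(270,170,370,340),top=(240,75,345,215)).items():
    s=pickle.load(open(n+".pkl","rb")); X=cloud(s)
    tb=X[:, :][(np.abs(X[...,2])<.02)&(np.abs(X[...,0]-.6)<.3)&(np.abs(X[...,1])<.5)]
    print(n,"table z",np.median(tb[:,2]))
    P=X[v0:v1,u0:u1].reshape(-1,3); P=P[~np.isnan(P[:,0])]
    zt=np.median(P[np.abs(P[:,2])<.006][:,2]) if (np.abs(P[:,2])<.006).any() else 0
    pl=P[np.abs(P[:,2]-.012)<.004]
    print("plate",len(pl),cv2.minAreaRect((pl[:,:2]*1000).astype(np.float32)))
    rim=P[(P[:,2]>.138)&(P[:,2]<.15)]
    print("hi",len(rim),P[:,2].max(), P[P[:,2]>.16].round(3).tolist()[:60:2])
    out[n]=P
pickle.dump(out,open("P.pkl","wb"))
for n,(u,v,r) in dict(scene=(322,212,32),top=(294,172,26)).items():
    s=pickle.load(open(n+".pkl","rb"))
    im=s["pixels"][v-r:v+r,u-r:u+r,::-1]; im=cv2.convertScaleAbs(im,alpha=1.5)
    cv2.imwrite(f"c_{n}.png",cv2.resize(im,(400,400),interpolation=cv2.INTER_CUBIC))
cv2.imwrite("pics/c1.png",np.hstack([cv2.imread("c_scene.png"),cv2.imread("c_top.png")]))
E
```

```text
scene table z 0.0011967035686823928
plate 2102 ((695.179443359375, 77.91839599609375), (259.0971374511719, 150.22035217285156), 17.83114242553711)
hi 528 0.2092366032898068 [[0.576, 0.038, 0.2], [0.583, 0.036, 0.205], [0.583, 0.04, 0.206], [0.579, 0.044, 0.204], [0.588, 0.035, 0.206], [0.588, 0.04, 0.209], [0.587, 0.044, 0.209], [0.583, 0.048, 0.206], [0.587, 0.033, 0.2], [0.591, 0.039, 0.208], [0.588, 0.042, 0.206], [0.589, 0.048, 0.209], [0.582, 0.05, 0.202], [0.591, 0.039, 0.204], [0.591, 0.044, 0.207], [0.589, 0.048, 0.206], [0.586, 0.051, 0.205], [0.593, 0.037, 0.203], [0.593, 0.042, 0.204], [0.592, 0.046, 0.205], [0.589, 0.05, 0.204], [0.592, 0.034, 0.196], [0.594, 0.04, 0.201], [0.594, 0.045, 0.203], [0.592, 0.049, 0.203], [0.586, 0.051, 0.196], [0.596, 0.041, 0.2], [0.595, 0.045, 0.201], [0.591, 0.049, 0.198], [0.59, 0.053, 0.198]]
top table z 0.00026201773580745644
plate 2352 ((682.1318359375, 65.69828033447266), (317.48431396484375, 218.4518585205078), 5.038844108581543)
hi 373 0.20956689401882247 [[0.649, 0.061, 0.161], [0.646, 0.061, 0.161], [0.639, 0.054, 0.164], [0.636, 0.056, 0.167], [0.633, 0.058, 0.166], [0.633, 0.053, 0.168], [0.631, 0.058, 0.165], [0.631, 0.053, 0.166], [0.629, 0.058, 0.164], [0.629, 0.053, 0.163], [0.629, 0.049, 0.162], [0.626, 0.058, 0.164], [0.627, 0.051, 0.162], [0.627, 0.046, 0.16], [0.624, 0.058, 0.166], [0.624, 0.053, 0.164], [0.624, 0.048, 0.162], [0.624, 0.044, 0.163], [0.622, 0.063, 0.162], [0.621, 0.058, 0.167], [0.62, 0.053, 0.173], [0.621, 0.048, 0.167], [0.621, 0.043, 0.167], [0.618, 0.06, 0.168], [0.617, 0.055, 0.176], [0.618, 0.05, 0.172], [0.618, 0.046, 0.171], [0.618, 0.041, 0.171], [0.616, 0.06, 0.17], [0.614, 0.055, 0.183]]
```

View pics/c1.png

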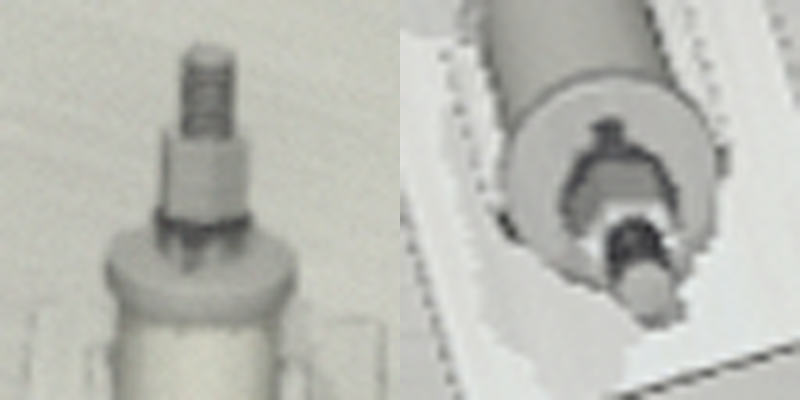

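The crop shows the upper nut at scene-crop x 163–248 with an edge near 225. The dark washer is below it, and the ear points up-slope at (605,130) in the top crop.

```bash
cat >> h.py <<'E'
L=np.radians(35)
def frame(p):  # p=x,y,yaw,dz -> cap point, R (z = screw axis, x = 'front-back' perpendicular in lean plane, pointing to hopper)
    Rz=Ro.from_euler('z',p[2]); a=Rz.apply([-np.sin(L),0,np.cos(L)]); ex=Rz.apply([np.cos(L),0,np.sin(L)])
    c=Rz.apply([-.02,0,.14])+[p[0],p[1],p[3]]
    return c,np.stack([ex,np.cross(a,ex),a],1)
E
python3 - <<'E'
from h import *
from scipy.optimize import least_squares
out=pickle.load(open("P.pkl","rb"))
def fit(P):
    p=np.array([.652,.064,np.radians(17.8),0.])
    for it in range(6):
        c,R=frame(p); q=(P-c)@R; r=np.hypot(q[:,0],q[:,1])
        rod=P[(q[:,2]>.05)&(q[:,2]<.074)&(np.abs(r-.0095)<.006)]
        tip=P[(q[:,2]>.072)&(r<.007)]
        bar=P[(q[:,2]<-.025)&(q[:,2]>-.08)&(np.abs(r-.036)<.006)]
        hc=p[:2]+.14*np.array([np.cos(p[2]),np.sin(p[2])])
        rim=P[(np.abs(P[:,2]-.143-p[3])<.004)&(np.hypot(*(P[:,:2]-hc).T)>.05)]
        def f(p):
            c,R=frame(p); g=lambda A:(A-c)@R
            a=g(rod);b=g(bar);hc=p[:2]+.14*np.array([np.cos(p[2]),np.sin(p[2])])
            return np.r_[np.hypot(a[:,0],a[:,1])-.0095,.5*(np.hypot(b[:,0],b[:,1])-.036),g(tip)[:,2]-.078,.3*(np.hypot(*(rim[:,:2]-hc).T)-.059),p[3]*3]
        p=least_squares(f,p,loss='soft_l1',f_scale=.002).x
    return p,[len(rod),len(tip),len(bar),len(rim)],np.sqrt(np.mean(f(p)**2))
for k,P in list(out.items())+[("both",np.vstack(list(out.values())))]:
    p,n,e=fit(P); print(k,p.round(4),np.degrees(p[2]).round(2),n,e,frame(p)[0].round(4),(frame(p)[0]+frame(p)[1][:,2]*.078).round(4))
np.save("p.npy",p)
# hex overlays
c,R=frame(p)
rows=[]
for th in(0,10,20,30,40,50):
    r=[]
    for n,(u,v,rr) in dict(scene=(322,205,16),top=(294,176,16)).items():
        s=pickle.load(open(n+".pkl","rb")); im=cv2.convertScaleAbs(s["pixels"][v-rr:v+rr,u-rr:u+rr,::-1],alpha=1.5)
        im=cv2.resize(im,(256,256),interpolation=cv2.INTER_CUBIC); S=256/(2*rr)
        P=lambda Q:((proj(s,c+np.asarray(Q)@R.T)-[u-rr,v-rr]+.5)*S-.5).round().astype(int)
        a=np.radians(th+30+60*np.arange(6)); h=lambda z:np.stack([.0173*np.cos(a),.0173*np.sin(a),0*a+z],1)
        if th>=0:
            lo,hi=P(h(.017)),P(h(.045))
            cv2.polylines(im,[lo],1,(0,0,255)); cv2.polylines(im,[hi],1,(0,255,0))
            for x,y in zip(lo,hi): cv2.line(im,tuple(map(int,x)),tuple(map(int,y)),(255,120,0))
        cv2.putText(im,str(th),(4,20),0,.6,(0,0,255)); r.append(im)
    rows.append(np.vstack(r))
cv2.imwrite("pics/hex.png",np.vstack([np.hstack(rows[:3])]))
cv2.imwrite("pics/hex2.png",np.hstack(rows[3:]))
E
```

```text
scene [ 6.379e-01  5.900e-02  3.121e-01 -3.000e-04] 17.88 [82, 5, 693, 442] 0.007722320980206768 [0.6188 0.0529 0.1397] [0.5763 0.0392 0.2035]
top [ 0.637   0.0593  0.3102 -0.0014] 17.77 [45, 20, 289, 297] 0.010270781224275969 [0.6179 0.0532 0.1386] [0.5753 0.0395 0.2025]
both [ 0.6376  0.0591  0.3111 -0.0009] 17.83 [120, 25, 984, 744] 0.00875821069090126 [0.6186 0.053  0.1391] [0.576  0.0393 0.203 ]
```

View pics/hex.png

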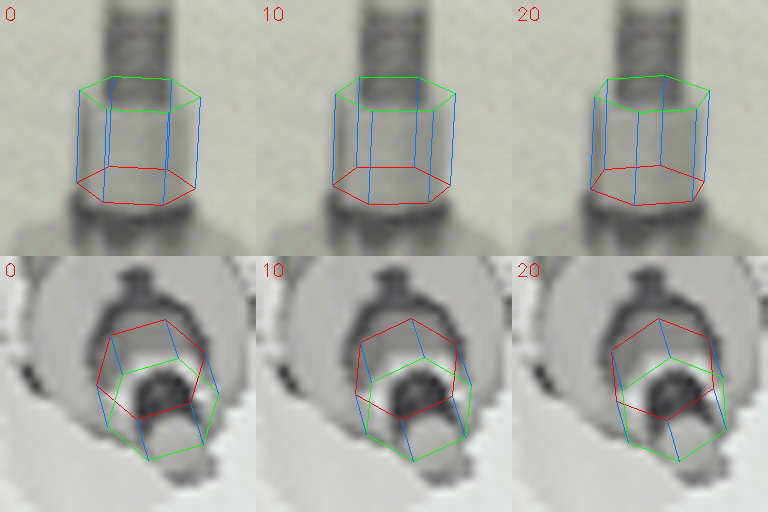

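The hex overlay is displaced by about 2 px in the top view (face centre ~(400,395) vs model (420,410)). My rim selection has no upper radius limit, so I'll fix that and refit.

```bash
cat > fit.py <<'E'
from h import *
from scipy.optimize import least_squares
out=pickle.load(open("P.pkl","rb"))
def fit(P,noz=False):
    p=np.array([.648,.062,np.radians(17.8),0.])
    for it in range(10):
        c,R=frame(p); q=(P-c)@R; r=np.hypot(q[:,0],q[:,1])
        w=.008 if it<5 else .004
        rod=P[(q[:,2]>.05)&(q[:,2]<.074)&(np.abs(r-.0095)<w)]
        tip=P[(np.abs(q[:,2]-.078)<w)&(r<.007)]
        bar=P[(q[:,2]<-.03)&(q[:,2]>-.09)&(np.abs(r-.036)<w)]
        hc=p[:2]+.14*np.array([np.cos(p[2]),np.sin(p[2])]); rr=np.hypot(*(P[:,:2]-hc).T)
        rim=P[(np.abs(P[:,2]-.141-p[3])<.003)&(np.abs(rr-.058)<w)]
        def f(p):
            c,R=frame(p); g=lambda A:(A-c)@R
            a=g(rod);b=g(bar);hc=p[:2]+.14*np.array([np.cos(p[2]),np.sin(p[2])])
            return np.r_[2*(np.hypot(a[:,0],a[:,1])-.0095),.2*(np.hypot(b[:,0],b[:,1])-.036),g(tip)[:,2]-.078,.2*(np.hypot(*(rim[:,:2]-hc).T)-.0585),p[3]*3]
        p=least_squares(f,p,loss='soft_l1',f_scale=.002).x
    return p,[len(rod),len(tip),len(bar),len(rim)],np.sqrt(np.mean(f(p)**2))
for k,P in list(out.items())+[("both",np.vstack(list(out.values())))]:
    p,n,e=fit(P); c,R=frame(p); print(k,p.round(4),np.degrees(p[2]).round(2),n,e,c.round(4),(c+R[:,2]*.078).round(4))
    if k!="both": np.save(f"p_{k}.npy",p)
    q=(P-c)@R; m=(q[:,2]>.05)&(q[:,2]<.09)&(np.hypot(q[:,0],q[:,1])<.02); print("rod q mean",(q[m]*1000).mean(0).round(1),m.sum())
np.save("p.npy",p)
E
python3 fit.py; python3 - <<'E'
from h import *
p=np.load("p.npy"); c,R=frame(p); ims=[]; t=np.linspace(0,2*np.pi,60)
for n,(u,v,rr) in dict(scene=(322,210,24),top=(294,172,24)).items():
    s=pickle.load(open(n+".pkl","rb")); im=cv2.convertScaleAbs(s["pixels"][v-rr:v+rr,u-rr:u+rr,::-1],alpha=1.5)
    S=400/(2*rr); im=cv2.resize(im,(400,400),interpolation=cv2.INTER_CUBIC)
    for r,z,col in((.0095,.078,(0,255,0)),(.0095,.045,(0,255,255)),(.0185,.015,(0,0,255)),(.036,0,(255,0,0))):
        Q=np.stack([r*np.cos(t),r*np.sin(t),0*t+z],1)@R.T+c
        cv2.polylines(im,[((proj(s,Q)-[u-rr,v-rr]+.5)*S-.5).round().astype(int)],1,col)
    ims.append(im)
cv2.imwrite("pics/ov.png",np.hstack(ims))
E
```

```text
scene [6.429e-01 6.060e-02 3.131e-01 1.000e-04] 17.94 [89, 8, 208, 237] 0.0010500554124482824 [0.6239 0.0544 0.1401] [0.5814 0.0407 0.204 ]
rod q mean [ 6.6  0.5 65.3] 117
top [ 6.408e-01  6.040e-02  3.119e-01 -1.000e-04] 17.87 [44, 25, 100, 180] 0.000699839292858367 [0.6217 0.0543 0.1399] [0.5791 0.0405 0.2038]
rod q mean [ 4.2 -0.1 70.2] 87
both [6.420e-01 6.040e-02 3.132e-01 3.000e-04] 17.95 [132, 32, 365, 435] 0.0010675553908976257 [0.623  0.0543 0.1403] [0.5804 0.0405 0.2042]
rod q mean [ 5.4  0.3 67.5] 200
```

View pics/ov.png

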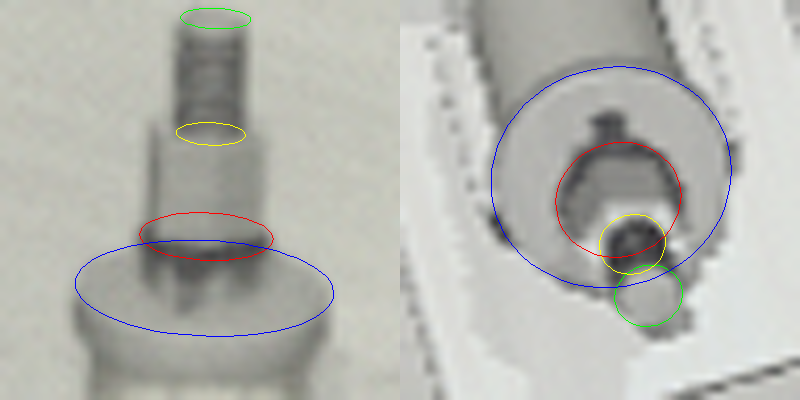

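The top view matches well, with the tip at (648,295). In the scene view the model sits about 15 crop px (~2 px) too high. I'll check whether the depth and colour images are aligned.

```bash
python3 - <<'E'
from h import *
p=np.load("p.npy"); c,R=frame(p)
s=pickle.load(open("scene.pkl","rb")); X=cloud(s); g=cv2.cvtColor(s["pixels"],6)
for v in range(182,222): 
    q=(X[v,323]-c)@R*1000
    print(v,g[v,312:334:1].tolist(),(q).round(1).tolist(), round(float(s["range_z"][v,323]),4))
print(proj(s,np.array([c+R[:,2]*z for z in(0,.015,.045,.078)])).round(1).tolist())
E
```

```text
182 [132, 130, 130, 131, 132, 131, 131, 132, 132, 132, 129, 131, 129, 129, 131, 132, 132, 133, 133, 131, 133, 131] [-266.4, -9.4, 14.7] 1.1368
183 [132, 131, 133, 131, 132, 132, 131, 134, 131, 132, 130, 131, 131, 131, 129, 130, 131, 130, 130, 132, 131, 132] [-263.0, -9.1, 12.6] 1.1342
184 [131, 131, 132, 133, 133, 131, 130, 131, 131, 133, 131, 131, 130, 130, 132, 129, 131, 131, 131, 131, 130, 130] [-258.6, -8.9, 10.8] 1.1307
185 [130, 130, 131, 133, 132, 133, 131, 132, 130, 129, 131, 128, 133, 130, 134, 132, 131, 130, 131, 130, 130, 129] [-256.0, -8.7, 8.5] 1.1289
186 [128, 129, 128, 129, 131, 131, 131, 129, 128, 122, 126, 125, 128, 129, 130, 132, 132, 131, 132, 131, 131, 131] [-254.1, -8.5, 6.0] 1.128
187 [129, 130, 127, 129, 128, 128, 128, 126, 115, 108, 112, 114, 115, 120, 123, 127, 130, 132, 133, 131, 134, 132] [-6.6, -1.1, 77.7] 0.8707
188 [126, 131, 129, 128, 130, 128, 124, 114, 101, 107, 108, 111, 111, 111, 109, 116, 130, 133, 132, 132, 131, 132] [2.5, -0.8, 78.1] 0.8619
189 [128, 128, 128, 129, 129, 127, 118, 98, 91, 103, 110, 112, 110, 104, 98, 106, 129, 130, 131, 132, 133, 
[... 3553 characters left out ...]
, 14.9] 0.8725
217 [107, 106, 95, 68, 61, 65, 65, 56, 56, 54, 57, 56, 63, 58, 59, 59, 64, 80, 94, 102, 111, 119] [18.9, 2.5, 14.6] 0.8673
218 [109, 104, 97, 73, 67, 80, 80, 59, 56, 57, 59, 70, 76, 75, 67, 66, 72, 87, 99, 102, 107, 109] [19.6, 2.6, 12.5] 0.8673
219 [106, 109, 98, 80, 75, 86, 90, 70, 63, 62, 73, 85, 92, 84, 74, 70, 78, 89, 100, 106, 109, 110] [17.6, 2.6, 9.3] 0.8702
220 [108, 107, 108, 95, 84, 93, 98, 83, 78, 77, 86, 100, 99, 89, 84, 82, 84, 97, 102, 110, 108, 108] [16.7, 2.7, 6.5] 0.872
221 [109, 111, 106, 103, 97, 96, 98, 86, 81, 82, 90, 100, 100, 92, 91, 93, 97, 104, 107, 110, 109, 109] [15.9, 2.8, 3.7] 0.8736
[[322.0, 219.9], [322.3, 213.8], [322.8, 201.6], [323.4, 187.7]]
```

Depth and colour are aligned, so the model is good to about 2 mm. Next I'll work out the nut's orientation from its visible edge (column ~323.5) and compute the approach pose.

```bash
cat >> h.py <<'E'
def cmd(c,R,s,ang,o,dx=(0,0)):
    """TCP at height s on axis, tool z=-axis, tool y at azimuth ang(deg) in screw frame; returns shift, turn units"""
    a=np.radians(ang); y=R@[np.cos(a),np.sin(a),0]; z=-R[:,2]; T=Ro.from_matrix(np.stack([np.cross(y,z),y,z],1))
    T0=Ro.from_quat(o["ee_rot"]); P=c+R@[dx[0],dx[1],s]
    return (T0.inv().apply(P-o["ee_pos"])/.5).round(4).tolist(),((T0.inv()*T).as_rotvec()/2/np.pi).round(4).tolist()
E
python3 - <<'E'
from h import *
from plant import arm
p=np.load("p.npy"); p[0]+=.0007; np.save("p.npy",p); c,R=frame(p)
s=pickle.load(open("scene.pkl","rb"))
for th in range(0,60,4):
    a=np.radians(th+30+60*np.arange(6))
    Q=c+np.stack([.0173*np.cos(a),.0173*np.sin(a),0*a+.031],1)@R.T
    d=np.array([(q-c)@R[:,0] for q in Q]); cam=-np.array(s["R"]).T@s["t"]; v=(cam-Q); n=(Q-c-R[:,2]*.031)
    vis=(v*n).sum(1)>0
    print(th,proj(s,Q)[vis][:,0].round(1))
o=arm.observe()
for ang in(0,180): print(ang,cmd(c,R,.14,ang,o))
E
```

```text
0 [326.  330.  318.3]
4 [326.5 314.9 318.8]
8 [326.9 314.9 319.3]
12 [327.3 315.  319.8]
16 [327.7 315.1 320.3]
20 [328.1 315.2 320.8]
24 [328.4 315.4 321.3]
28 [328.7 315.6 321.8]
32 [329.  315.8 322.4]
36 [329.3 316.1 322.9]
40 [329.5 316.4 323.5]
44 [329.6 316.7 324. ]
48 [329.8 317.1 324.5]
52 [329.9 317.5 325. ]
56 [330.  317.9 325.5]
0 ([1.0278, -0.9685, -0.0992], [-0.0789, 0.0714, -0.2269])
180 ([1.0278, -0.9685, -0.0992], [0.0732, 0.0809, 0.256])
```

Emit:
jog_arm([
  [[0.94, -0.89, -0.09], [-0.079, 0.0714, -0.227], 0],
  [[0.94, -0.89, -0.09], [-0.079, 0.0714, -0.227], 0],
  [[0.94, -0.89, -0.09], [-0.079, 0.0714, -0.227], 0],
  [[0.94, -0.89, -0.09], [-0.079, 0.0714, -0.227], 0],
  [[0.94, -0.89, -0.09], [-0.079, 0.0714, -0.227], 0],
  [[0.94, -0.89, -0.09], [-0.079, 0.0714, -0.227], 0],
  [[0.94, -0.89, -0.09], [-0.079, 0.0714, -0.227], 0],
  [[0.94, -0.89, -0.09], [-0.079, 0.0714, -0.227], 0],
  [[0.94, -0.89, -0.09], [-0.079, 0.0714, -0.227], 0],
  [[0.94, -0.89, -0.09], [-0.079, 0.0714, -0.227], 0],
  [[0.94, -0.89, -0.09], [-0.079, 0.0714, -0.227], 0],
  [[0.94, -0.89, -0.09], [-0.079, 0.0714, -0.227], 0],
  [[0.94, -0.89, -0.09], [-0.079, 0.0714, -0.227], 0],
  [[0.94, -0.89, -0.09], [-0.079, 0.0714, -0.227], 0],
  [[0.94, -0.89, -0.09], [-0.079, 0.0714, -0.227], 0],
  [[0.94, -0.89, -0.09], [-0.079, 0.0714, -0.227], 0],
  [[0.94, -0.89, -0.09], [-0.079, 0.0714, -0.227], 0],
  [[0.94, -0.89, -0.09], [-0.079, 0.0714, -0.227], 0],
  [[0.94, -0.89, -0.09], [-0.079, 0.0714, -0.227], 0],
  [[0.94, -0.89, -0.09], [-0.079, 0.0714, -0.227], 0],
])

```text
t: 1.77
ee_pos: [0.5223, -0.0254, 0.2502]
ee_rot: [0.561, 0.771, 0.243, 0.178]
contact_force: [-0.0, -0.3, -0.1]
grip_width: 0.0942
gripper_force: 0.0
```

```bash
cat > st.py <<'E'
from h import *
from plant import arm
import sys
np.set_printoptions(suppress=True,precision=4)
p=np.load("p.npy"); c,R=frame(p); o=arm.observe()
T=Ro.from_quat(o["ee_rot"]); M=R.T@T.as_matrix(); q=(o["ee_pos"]-c)@R*1000
print("t",round(o["t"],2),"q7",np.round(o["joint_positions"],2),"screw-frame tcp mm",q.round(1),"tool y az",np.degrees(np.arctan2(M[1,1],M[0,1])).round(1),"tilt",np.degrees(np.arccos(np.clip(-M[2,2],-1,1))).round(1))
print("F tool",T.inv().apply(o["contact_force"]).round(2),"M tool",T.inv().apply(o["wrist_torque"]).round(3),"w",o["grip_width"],o["gripper_force"])
for a in sys.argv[1:]:
    s,g=map(float,a.split(",")); print(a,cmd(c,R,s,g,o))
E
python3 st.py .14,0 .14,41 .14,101 .14,-19 .14,-79 .14,-139
```

```text
t 1.77 q7 [ 0.74 -0.11 -0.6   2.29 -0.71  0.48  1.  ] screw-frame tcp mm [-36.  -44.6 159.4] tool y az -0.0 tilt 0.1
F tool [-0.3  -0.12 -0.  ] M tool [ 0.442 -0.085  0.006] w 0.09416678820588999 0.0
.14,0 ([0.0893, 0.0721, 0.0387], [0.0, 0.0003, -0.0001])
.14,41 ([0.0893, 0.0721, 0.0387], [-0.0001, 0.0003, -0.1139])
.14,101 ([0.0893, 0.0721, 0.0387], [-0.0003, 0.0003, -0.2806])
.14,-19 ([0.0893, 0.0721, 0.0387], [0.0001, 0.0003, 0.0527])
.14,-79 ([0.0893, 0.0721, 0.0387], [0.0002, 0.0002, 0.2194])
.14,-139 ([0.0893, 0.0721, 0.0387], [0.0004, 0.0001, 0.3861])
```

Emit:
jog_arm([
  [[0.0893, 0.0721, 0.0387], [0, 0.0003, -0.28], 0],
  [[0.0893, 0.0721, 0.0387], [0, 0.0003, -0.28], 0],
  [[0.0893, 0.0721, 0.0387], [0, 0.0003, -0.28], 0],
  [[0.0893, 0.0721, 0.0387], [0, 0.0003, -0.28], 0],
  [[0.0893, 0.0721, 0.0387], [0, 0.0003, -0.28], 0],
  [[0.0893, 0.0721, 0.0387], [0, 0.0003, -0.28], 0],
  [[0.0893, 0.0721, 0.0387], [0, 0.0003, -0.28], 0],
  [[0.0893, 0.0721, 0.0387], [0, 0.0003, -0.28], 0],
  [[0.0893, 0.0721, 0.0387], [0, 0.0003, -0.28], 0],
  [[0.0893, 0.0721, 0.0387], [0, 0.0003, -0.28], 0],
  [[0.0893, 0.0721, 0.0387], [0, 0.0003, -0.28], 0],
  [[0.0893, 0.0721, 0.0387], [0, 0.0003, -0.28], 0],
  [[0.0893, 0.0721, 0.0387], [0, 0.0003, -0.28], 0],
  [[0.0893, 0.0721, 0.0387], [0, 0.0003, -0.28], 0],
  [[0.0893, 0.0721, 0.0387], [0, 0.0003, -0.28], 0],
  [[0.0893, 0.0721, 0.0387], [0, 0.0003, -0.28], 0],
])

```text
t: 3.1
ee_pos: [0.5474, 0.03, 0.2551]
ee_rot: [-0.235, 0.924, 0.019, 0.3]
contact_force: [-0.0, -0.5, -0.2]
grip_width: 0.0941
gripper_force: 0.0
```

```bash
python3 st.py .14,161 .14,101 .022,101
```

```text
t 3.1 q7 [ 0.48 -0.09 -0.53  2.26 -0.5   0.41  2.42] screw-frame tcp mm [  0.3   0.4 139.9] tool y az 100.6 tilt 0.1
F tool [ 0.39 -0.41  0.09] M tool [-0.139  0.422  0.012] w 0.09407791552303754 0.0
.14,161 ([0.0007, -0.0006, -0.0002], [0.0, -0.0002, -0.1677])
.14,101 ([0.0007, -0.0006, -0.0002], [-0.0001, -0.0002, -0.001])
.022,101 ([0.0005, -0.0005, 0.2358], [-0.0001, -0.0002, -0.001])
```

Emit:
jog_arm([
  [[0.0005, -0.0005, 0.05], [0, 0, 0], 0],
  [[0.0005, -0.0005, 0.1], [0, 0, 0], 0],
  [[0.0005, -0.0005, 0.15], [0, 0, 0], 0],
  [[0.0005, -0.0005, 0.19], [0, 0, 0], 0],
  [[0.0005, -0.0005, 0.22], [0, 0, 0], 0],
  [[0.0005, -0.0005, 0.236], [0, 0, 0], 0],
  [[0.0005, -0.0005, 0.236], [0, 0, 0], 0],
  [[0.0005, -0.0005, 0.236], [0, 0, 0], 0],
])

```text
t: 3.77
ee_pos: [0.6086, 0.0499, 0.1591]
ee_rot: [-0.234, 0.926, 0.022, 0.296]
contact_force: [-0.0, 0.3, -0.4]
grip_width: 0.0939
gripper_force: 0.0
```

```bash
python3 st.py; python3 - <<'E'
from plant import arm
from h import *
ims=[]
for n,(u,v,r) in dict(scene=(322,205,40),top=(296,172,40)).items():
    s=arm.snapshot(n); pickle.dump(s,open(n+"1.pkl","wb"))
    ims.append(cv2.resize(cv2.convertScaleAbs(s["pixels"][v-r:v+r,u-r:u+r,::-1],alpha=1.5),(400,400),interpolation=cv2.INTER_CUBIC))
cv2.imwrite("pics/g1.png",np.hstack(ims))
E
```

```text
t 3.77 q7 [-0.06  0.15 -0.06  2.27 -0.69  0.16  2.6 ] screw-frame tcp mm [-2.1  0.5 24.4] tool y az 100.4 tilt 0.6
F tool [0.13 0.34 0.38] M tool [-0.139  0.369  0.024] w 0.0938807465493788 0.0
```

View pics/g1.png

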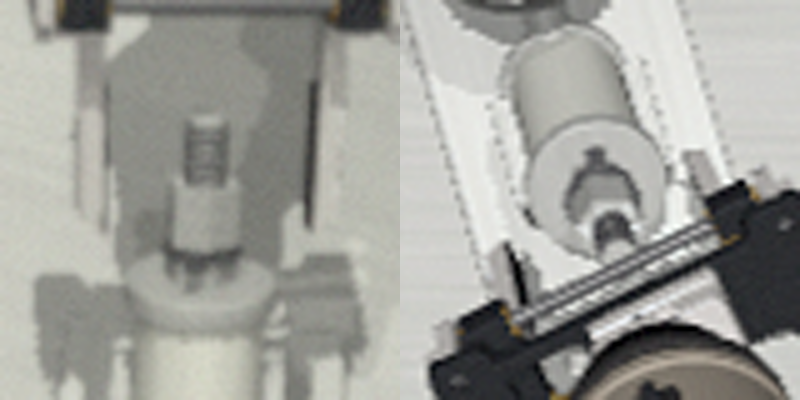

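The gripper straddles the nut, with the screw at scene (205,150) between the fingers. But joint 6 sits at its lower limit (0.16) and the TCP is 2–3 mm short. I'll repeat the target and see whether the arm settles onto it.

```bash
python3 st.py .022,101 .022,96 .022,41 .1,101
```

```text
t 3.87 q7 [-0.07  0.15 -0.06  2.27 -0.69  0.16  2.6 ] screw-frame tcp mm [-1.6  2.3 24.3] tool y az 100.6 tilt 0.6
F tool [-1.05  1.36 -0.38] M tool [-0.12   0.339 -0.025] w 0.0938049924774312 0.0
.022,101 ([-0.0023, -0.0052, 0.0044], [0.0012, -0.0012, -0.0012])
.022,96 ([-0.0023, -0.0052, 0.0044], [0.0011, -0.0012, 0.0127])
.022,41 ([-0.0023, -0.0052, 0.0044], [0.0004, -0.0017, 0.1655])
.1,101 ([-0.0011, -0.0041, -0.1515], [0.0012, -0.0012, -0.0012])
```

Emit:
jog_arm([
  [[0, 0, 0], [0, 0, 0.02], 0],
  [[0, 0, 0], [0, 0, 0.04], 0],
  [[0, 0, 0], [0, 0, 0.05], 0],
  [[0, 0, 0], [0, 0, 0.05], 0],
  [[0, 0, 0], [0, 0, 0.05], 0],
  [[0, 0, 0], [0, 0, 0.05], 0],
])

```text
t: 4.37
ee_pos: [0.6086, 0.0503, 0.16]
ee_rot: [-0.09, 0.951, 0.067, 0.289]
contact_force: [1.2, -0.4, -1.0]
grip_width: 0.0943
gripper_force: 0.0
```

```bash
python3 st.py .022,80 .022,101
```

```text
t 4.37 q7 [-0.13  0.15  0.01  2.27 -0.75  0.17  2.35] screw-frame tcp mm [-1.4  0.9 25.1] tool y az 82.8 tilt 0.5
F tool [-0.39 -0.75  1.36] M tool [ 0.032  0.402 -0.015] w 0.09429034971845295 0.0
.022,80 ([-0.0031, -0.0014, 0.0061], [0.0005, -0.0013, 0.0077])
.022,101 ([-0.0031, -0.0014, 0.0061], [0.0008, -0.0012, -0.0506])
```

Emit:
jog_arm([
  [[-0.003, -0.0014, 0.006], [0.0008, -0.0012, -0.02], 0],
  [[-0.003, -0.0014, 0.006], [0.0008, -0.0012, -0.04], 0],
  [[-0.003, -0.0014, 0.006], [0.0008, -0.0012, -0.05], 0],
  [[-0.003, -0.0014, 0.006], [0.0008, -0.0012, -0.05], 0],
  [[-0.003, -0.0014, 0.006], [0.0008, -0.0012, -0.05], 0],
  [[-0.003, -0.0014, 0.006], [0.0008, -0.0012, -0.05], 0],
  [[-0.003, -0.0014, 0.006], [0.0008, -0.0012, -0.05], 0],
])

```text
t: 4.95
ee_pos: [0.6117, 0.0505, 0.159]
ee_rot: [-0.236, 0.924, 0.019, 0.299]
contact_force: [-0.5, -0.0, 0.1]
grip_width: 0.094
gripper_force: 0.0
```

```bash
python3 st.py .024,101
```

```text
t 4.95 q7 [-0.18  0.15  0.06  2.28 -0.82  0.16  2.73] screw-frame tcp mm [ 0.4  0.1 22.5] tool y az 100.7 tilt 0.1
F tool [ 0.3   0.18 -0.36] M tool [-0.094  0.382  0.033] w 0.09396337667804823 0.0
.024,101 ([0.0009, -0.0001, -0.003], [0.0001, -0.0002, -0.0008])
```

Emit:
jog_arm([
  [[0, 0, 0], [0, 0, 0], 0.5],
  [[0, 0, 0], [0, 0, 0], 0.6],
  [[0, 0, 0], [0, 0, 0], 0.8],
  [[0, 0, 0], [0, 0, 0], 1],
  [[0, 0, 0], [0, 0, 0], 1],
  [[0, 0, 0], [0, 0, 0], 1],
  [[0, 0, 0], [0, 0, 0], 1],
  [[0, 0, 0], [0, 0, 0], 1],
  [[0, 0, 0], [0, 0, 0], 1],
  [[0, 0, 0], [0, 0, 0], 1],
], newtons=10)

```text
t: 5.78
ee_pos: [0.6117, 0.0508, 0.159]
ee_rot: [-0.236, 0.924, 0.019, 0.299]
contact_force: [0.5, -3.5, 0.9]
grip_width: 0.0309
gripper_force: 2.9
```

```bash
python3 st.py .0225,101
```

```text
t 5.78 q7 [-0.18  0.15  0.06  2.28 -0.82  0.16  2.73] screw-frame tcp mm [ 0.5  0.4 22.5] tool y az 100.7 tilt 0.1
F tool [ 0.62 -3.42 -1.07] M tool [1.179 0.508 0.067] w 0.030932672704227806 2.859237715601921
.0225,101 ([0.0012, -0.0005, -0.0001], [0.0001, -0.0002, -0.0008])
```

Emit:
jog_arm([
  [[0, -0.001, 0], [0, 0, 0], 1],
  [[0, -0.001, 0], [0, 0, 0], 1],
  [[0, -0.001, 0], [0, 0, 0], 1],
  [[0, -0.001, 0], [0, 0, 0], 1],
], newtons=25)

```text
t: 6.12
ee_pos: [0.6119, 0.0503, 0.1591]
ee_rot: [-0.236, 0.924, 0.019, 0.299]
contact_force: [-0.6, -1.4, 2.2]
grip_width: 0.0302
gripper_force: 24.9
```

```bash
python3 st.py
```

```text
t 6.12 q7 [-0.17  0.15  0.06  2.28 -0.82  0.16  2.73] screw-frame tcp mm [ 0.6 -0.1 22.5] tool y az 100.7 tilt 0.1
F tool [-0.21 -1.26 -2.35] M tool [-0.088  0.424 -0.049] w 0.030218859990386874 24.9461759745094
```

Emit:
jog_arm([
  [[0, 0, 0.0002], [0, 0, 0.014], 1],
  [[0, 0, 0.0003], [0, 0, 0.028], 1],
  [[0, 0, 0.0005], [0, 0, 0.042], 1],
  [[0, 0, 0.0007], [0, 0, 0.056], 1],
  [[0, 0, 0.0008], [0, 0, 0.07], 1],
  [[0, 0, 0.001], [0, 0, 0.084], 1],
  [[0, 0, 0.0012], [0, 0, 0.098], 1],
  [[0, 0, 0.0013], [0, 0, 0.112], 1],
  [[0, 0, 0.0015], [0, 0, 0.126], 1],
  [[0, 0, 0.0017], [0, 0, 0.14], 1],
  [[0, 0, 0.0017], [0, 0, 0.14], 1],
  [[0, 0, 0.0017], [0, 0, 0.14], 1],
], newtons=40)

```text
t: 7.12
ee_pos: [0.6126, 0.049, 0.1583]
ee_rot: [0.181, 0.937, 0.144, 0.263]
contact_force: [-0.3, -7.5, -0.3]
grip_width: 0.0297
gripper_force: 39.9
```

```bash
python3 st.py
```

```text
t 7.12 q7 [-0.34  0.15  0.24  2.28 -0.96  0.18  1.98] screw-frame tcp mm [ 0.4 -1.7 21.7] tool y az 50.2 tilt 0.1
F tool [-2.73 -6.91 -1.24] M tool [ 1.877 -0.483  0.04 ] w 0.029654851133464444 39.9442071156227
```

On flats and turning freely. A side force has built up, so my axis estimate is off by about 1 mm at roughly (-1.1, -0.4). I'll loosen, recentre and regrip.

Emit:
jog_arm([
  [[0, -0.0028, 0], [0, 0, 0], 0.6],
  [[0, -0.0028, 0], [0, 0, 0], 0.6],
  [[0.003, -0.0028, 0], [0, 0, 0], 0.6],
  [[0.003, -0.0028, 0], [0, 0, 0], 0.6],
  [[0.003, -0.0028, 0], [0, 0, 0], 0.6],
])

```text
t: 7.53
ee_pos: [0.6107, 0.0501, 0.1572]
ee_rot: [0.18, 0.937, 0.145, 0.263]
contact_force: [-0.4, -0.1, -0.3]
grip_width: 0.0377
gripper_force: 0.0
```

```bash
python3 - <<'E'
from h import *
p=np.load("p.npy"); c,R=frame(p); d=R@[-.0011,-.0004,0]
# keep dz by moving only the frame point
np.save("off.npy",d)
E
sed -i 's/^p=np.load("p.npy"); c,R=frame(p);/p=np.load("p.npy"); c,R=frame(p); c=c+np.load("off.npy");/' st.py
python3 st.py .0217,50.2
```

```text
t 7.53 q7 [-0.33  0.15  0.22  2.29 -0.97  0.18  2.  ] screw-frame tcp mm [-0.3  0.4 21.6] tool y az 50.3 tilt 0.1
F tool [ 0.37 -0.3   0.03] M tool [ 0.299  0.303 -0.011] w 0.03767846517448837 0.0
.0217,50.2 ([-0.0011, -0.0002, -0.0002], [-0.0, -0.0003, 0.0004])
```

Emit:
jog_arm([
  [[-0.0011, 0, 0], [0, 0, 0], 0.6],
  [[-0.0011, 0, 0], [0, 0, 0], 1],
  [[-0.0011, 0, 0], [0, 0, 0], 1],
  [[-0.0011, 0, 0], [0, 0, 0], 1],
  [[-0.0011, 0, 0], [0, 0, 0], 1],
])

```text
t: 7.95
ee_pos: [0.6112, 0.0494, 0.1574]
ee_rot: [0.18, 0.937, 0.145, 0.263]
contact_force: [-1.1, -2.4, -0.0]
grip_width: 0.0297
gripper_force: 40.0
```

```bash
python3 st.py
```

```text
t 7.95 q7 [-0.33  0.15  0.23  2.29 -0.97  0.18  1.99] screw-frame tcp mm [ 0.  -0.4 21.6] tool y az 50.3 tilt 0.1
F tool [-0.1  -2.4  -0.98] M tool [ 0.727  0.278 -0.004] w 0.029744125514316624 39.96995607900317
```

Emit:
jog_arm([
  [[0, 0, 0.0002], [0, 0, 0.014], 1],
  [[0, 0, 0.0003], [0, 0, 0.028], 1],
  [[0, 0, 0.0005], [0, 0, 0.042], 1],
  [[0, 0, 0.0007], [0, 0, 0.056], 1],
  [[0, 0, 0.0008], [0, 0, 0.07], 1],
  [[0, 0, 0.0008], [0, 0, 0.07], 1],
  [[0, 0, 0.0008], [0, 0, 0.07], 1],
])

```text
t: 8.53
ee_pos: [0.6115, 0.0495, 0.1571]
ee_rot: [0.379, 0.876, 0.198, 0.225]
contact_force: [-1.8, -3.3, 0.2]
grip_width: 0.0296
gripper_force: 40.0
```

```bash
python3 st.py
```

```text
t 8.53 q7 [-0.35  0.16  0.25  2.29 -0.99  0.18  1.58] screw-frame tcp mm [ 0.  -0.4 21.2] tool y az 25.3 tilt 0.1
F tool [-1.41 -3.07 -1.72] M tool [ 1.085 -0.257 -0.011] w 0.02963158076570211 39.970117852353724
```

Emit:
jog_arm([
  [[0, 0, 0.0002], [0, 0, 0.014], 1],
  [[0, 0, 0.0003], [0, 0, 0.028], 1],
  [[0, 0, 0.0005], [0, 0, 0.042], 1],
  [[0, 0, 0.0006], [0, 0, 0.05], 1],
  [[0, 0, 0.0006], [0, 0, 0.05], 1],
  [[0, 0, 0.0006], [0, 0, 0.05], 1],
], newtons=55)

```text
t: 9.03
ee_pos: [0.6116, 0.0495, 0.1568]
ee_rot: [0.511, 0.806, 0.231, 0.192]
contact_force: [-2.1, -5.0, 0.8]
grip_width: 0.0293
gripper_force: 55.0
```

```bash
python3 st.py|tail -2
```

```text
t 9.03 q7 [-0.36  0.16  0.26  2.29 -1.    0.18  1.27] screw-frame tcp mm [-0.1 -0.5 20.9] tool y az 7.3 tilt 0.1
F tool [-3.77 -2.96 -2.69] M tool [ 1.171 -0.782  0.002] w 0.029283574619655587 54.9668989260681
```

Emit:
jog_arm([
  [[0, 0, 0.0002], [0, 0, 0.014], 1],
  [[0, 0, 0.0003], [0, 0, 0.028], 1],
  [[0, 0, 0.0005], [0, 0, 0.042], 1],
  [[0, 0, 0.0006], [0, 0, 0.05], 1],
  [[0, 0, 0.0006], [0, 0, 0.05], 1],
  [[0, 0, 0.0006], [0, 0, 0.05], 1],
])

```text
t: 9.53
ee_pos: [0.6117, 0.0495, 0.1565]
ee_rot: [0.631, 0.716, 0.258, 0.153]
contact_force: [-3.1, -4.6, 1.3]
grip_width: 0.0296
gripper_force: 55.0
```

```bash
python3 st.py|tail -2
```

```text
t 9.53 q7 [-0.36  0.16  0.26  2.29 -1.    0.18  0.96] screw-frame tcp mm [-0.2 -0.5 20.6] tool y az -10.7 tilt 0.1
F tool [-3.87 -2.14 -3.6 ] M tool [ 0.932 -1.187  0.046] w 0.02959040357617978 54.96634666516911
```

Emit:
jog_arm([
  [[0, 0, 0.0001], [0, 0, 0.014], 1],
  [[0, 0, 0.0002], [0, 0, 0.028], 1],
  [[0, 0, 0.0003], [0, 0, 0.042], 1],
  [[0, 0, 0.0004], [0, 0, 0.05], 1],
  [[0, 0, 0.0004], [0, 0, 0.05], 1],
  [[0, 0, 0.0004], [0, 0, 0.05], 1],
])

```text
t: 10.03
ee_pos: [0.6118, 0.0495, 0.1562]
ee_rot: [0.734, 0.609, 0.279, 0.111]
contact_force: [-1.2, -5.3, -1.3]
grip_width: 0.0296
gripper_force: 55.0
```

```bash
python3 st.py|tail -2
```

```text
t 10.03 q7 [-0.36  0.16  0.26  2.29 -1.01  0.18  0.65] screw-frame tcp mm [-0.2 -0.5 20.4] tool y az -28.6 tilt 0.1
F tool [-5.54 -0.39 -0.56] M tool [ 0.556 -1.58  -0.024] w 0.029576816293257206 54.963693905447144
```

Emit:
jog_arm([
  [[0, 0, 0.0001], [0, 0, 0.014], 1],
  [[0, 0, 0.0002], [0, 0, 0.028], 1],
  [[0, 0, 0.0003], [0, 0, 0.042], 1],
  [[0, 0, 0.0004], [0, 0, 0.05], 1],
  [[0, 0, 0.0004], [0, 0, 0.05], 1],
  [[0, 0, 0.0004], [0, 0, 0.05], 1],
])

```text
t: 10.53
ee_pos: [0.6118, 0.0496, 0.156]
ee_rot: [0.82, 0.487, 0.292, 0.066]
contact_force: [-0.6, -4.8, -4.1]
grip_width: 0.0295
gripper_force: 55.0
```

```bash
python3 st.py|tail -2
```

```text
t 10.53 q7 [-0.36  0.16  0.26  2.29 -1.01  0.18  0.34] screw-frame tcp mm [-0.3 -0.4 20.1] tool y az -46.6 tilt 0.1
F tool [-5.94  0.45  2.16] M tool [ 0.05  -1.881 -0.006] w 0.029516148140210592 54.961322314920835
```

Emit:
jog_arm([
  [[0, 0, 0.0003], [0, 0, 0.014], 1],
  [[0, 0, 0.0005], [0, 0, 0.028], 1],
  [[0, 0, 0.0007], [0, 0, 0.042], 1],
  [[0, 0, 0.0008], [0, 0, 0.05], 1],
  [[0, 0, 0.0008], [0, 0, 0.05], 1],
  [[0, 0, 0.0008], [0, 0, 0.05], 1],
])

```text
t: 11.03
ee_pos: [0.612, 0.0496, 0.1556]
ee_rot: [0.887, 0.352, 0.299, 0.019]
contact_force: [-2.4, -5.4, -1.6]
grip_width: 0.0296
gripper_force: 55.0
```

```bash
python3 st.py|tail -2
```

```text
t 11.03 q7 [-0.36  0.16  0.26  2.29 -1.01  0.18  0.03] screw-frame tcp mm [-0.4 -0.4 19.8] tool y az -64.6 tilt 0.1
F tool [-5.67  2.17 -0.95] M tool [-0.452 -1.949  0.063] w 0.029637857535658247 54.96307260124013
```

Emit:
jog_arm([
  [[0, 0, 0.0002], [0, 0, 0.014], 1],
  [[0, 0, 0.0003], [0, 0, 0.028], 1],
  [[0, 0, 0.0003], [0, 0, 0.028], 1],
  [[0, 0, 0.0003], [0, 0, 0.028], 1],
])

```text
t: 11.37
ee_pos: [0.612, 0.0497, 0.1556]
ee_rot: [0.914, 0.273, 0.3, -0.007]
contact_force: [-4.1, -5.3, -0.3]
grip_width: 0.0296
gripper_force: 55.0
```

```bash
python3 st.py|tail -2
```

```text
t 11.37 q7 [-0.36  0.16  0.26  2.29 -1.01  0.18 -0.15] screw-frame tcp mm [-0.4 -0.4 19.7] tool y az -74.7 tilt 0.1
F tool [-5.52  2.37 -2.95] M tool [-0.689 -1.968 -0.114] w 0.02960127482605737 54.968559821136296
```

```bash
cat > look.py <<'E'
from plant import arm
from h import *
import sys
ims=[];mz=[]
for k in range(3):
  for n,(u,v,r) in dict(scene=(322,210,24),top=(294,172,24)).items():
    s=arm.snapshot(n); o=arm.observe(); mz.append(Ro.from_quat(o["ee_rot"]).inv().apply(o["wrist_torque"])[2])
    if k==2: ims.append(cv2.resize(cv2.convertScaleAbs(s["pixels"][v-r:v+r,u-r:u+r,::-1],alpha=1.8),(400,400),interpolation=cv2.INTER_CUBIC))
cv2.imwrite(f"pics/{sys.argv[1]}.png",np.hstack(ims)); print(np.round(mz,3),np.mean(mz))
E
python3 look.py l1
```

```text
[-0.085 -0.072 -0.045 -0.043 -0.11  -0.039] -0.0657852312620584
```

View pics/l1.png

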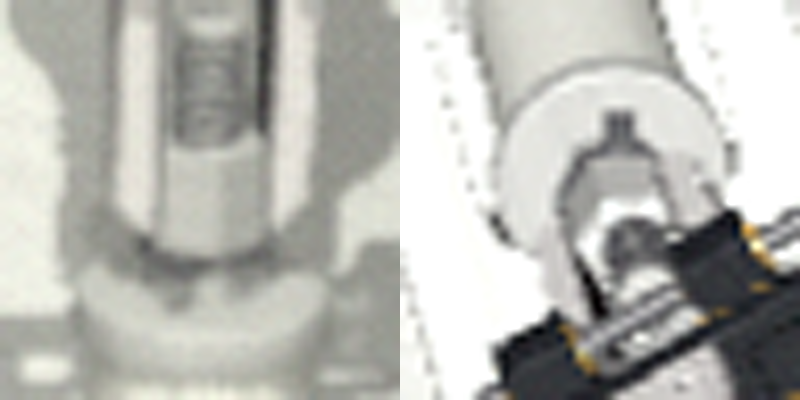

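The ear in the top view is now at about (620,125), against (607,125) before, so it may be starting to move. I'll measure the ear angle numerically by sampling intensity around the annulus.

```bash
cat > ear.py <<'E'
from h import *
from plant import arm
p=np.load("p.npy"); c,R=frame(p); c=c+np.load("off.npy")
A=np.radians(np.arange(-90,90,2.))
def prof(s):
    g=cv2.cvtColor(s["pixels"],cv2.COLOR_RGB2GRAY).astype(np.float32); acc=0
    for r in(.0225,.024,.0255):
        q=proj(s,c+np.stack([r*np.cos(A),r*np.sin(A),0*A+.015],1)@R.T).astype(np.float32)
        acc=acc+cv2.remap(g,q[:,:1],q[:,1:],cv2.INTER_CUBIC)[:,0]/3
    return acc
def ang(f):
    b=np.percentile(f,60); w=np.clip(b-f-15,0,None); k=np.argmax(w*(np.abs(A)<1.2)); m=np.abs(A-A[k])<.4
    return np.degrees((w*A)[m].sum()/w[m].sum()),w[k]
import sys
f0=prof(pickle.load(open("top.pkl","rb"))); f=np.mean([prof(arm.snapshot("top")) for _ in range(2)],0)
print("ear start",ang(f0),"now",ang(f)); print(f0[::3].round().astype(int)); print(f[::3].round().astype(int))
E
python3 ear.py; python3 st.py
```

```text
ear start (np.float64(-6.983070418757027), np.float32(55.426804)) now (np.float64(-13.969925647157558), np.float32(62.151703))
[119 120 119 120 121 120 121 121 121 121 121 117  85  54  50  60  97 116
 114 110 116 120 121 120 120 120 120 121 121 120]
[122 104 106 117 121 126 128 127 128 129 124  84  51  52  68 113 126 123
 119 117 123 128 128 129 128 128 128 128 129 128]
t 11.77 q7 [-0.36  0.16  0.26  2.29 -1.01  0.18 -0.15] screw-frame tcp mm [-0.3 -0.4 19.7] tool y az -74.6 tilt 0.1
F tool [-6.33  3.41 -2.31] M tool [-0.704 -1.911 -0.074] w 0.02952683820958111 54.96778696688125
```

Emit:
jog_arm([
  [[0, 0, 0.0001], [0, 0, 0.01], 1],
  [[0, 0, 0.0002], [0, 0, 0.02], 1],
  [[0, 0, 0.0003], [0, 0, 0.03], 1],
  [[0, 0, 0.0004], [0, 0, 0.04], 1],
  [[0, 0, 0.0004], [0, 0, 0.04], 1],
  [[0, 0, 0.0004], [0, 0, 0.04], 1],
], newtons=60)

```text
t: 12.27
ee_pos: [0.612, 0.0497, 0.1555]
ee_rot: [0.941, 0.157, 0.297, -0.045]
contact_force: [-6.5, -6.5, 2.5]
grip_width: 0.0294
gripper_force: 60.0
```

```bash
python3 st.py; python3 ear.py
```

```text
t 12.27 q7 [-0.35  0.16  0.26  2.29 -1.01  0.18 -0.4 ] screw-frame tcp mm [-0.4 -0.3 19.6] tool y az -89.1 tilt 0.1
F tool [-5.34  4.06 -6.77] M tool [-0.989 -1.838 -0.219] w 0.029402431714704476 59.977709613740444
ear start (np.float64(-6.983070418757027), np.float32(55.426804)) now (np.float64(-29.332120291737656), np.float32(58.880203))
[119 120 119 120 121 120 121 121 121 121 121 117  85  54  50  60  97 116
 114 110 116 120 121 120 120 120 120 121 121 120]
[114 113 123 128 128 128 129 125  96  62  53  59  87 121 130 124 122 123
 119 117 124 128 128 128 128 128 128 127 123 118]
```

Emit:
jog_arm([
  [[0, 0, 0], [0, 0, 0.009], 1],
  [[0, 0, 0], [0, 0, 0.018], 1],
  [[0, 0, 0], [0, 0, 0.027], 1],
  [[0, 0, 0], [0, 0, 0.036], 1],
  [[0, 0, 0], [0, 0, 0.036], 1],
  [[0, 0, 0], [0, 0, 0.036], 1],
])

```text
t: 12.87
ee_pos: [0.612, 0.0498, 0.1555]
ee_rot: [0.953, 0.05, 0.29, -0.078]
contact_force: [-7.2, -6.3, 3.2]
grip_width: 0.0297
gripper_force: 60.0
```

```bash
python3 st.py; python3 ear.py
```

```text
t 12.87 q7 [-0.35  0.16  0.26  2.29 -1.01  0.18 -0.62] screw-frame tcp mm [-0.4 -0.3 19.6] tool y az -102.0 tilt 0.1
F tool [-4.5   4.86 -7.64] M tool [-1.357 -1.644 -0.234] w 0.029671441966400168 59.988667087163776
ear start (np.float64(-6.983070418757027), np.float32(55.426804)) now (np.float64(-40.610363422390215), np.float32(57.11216))
[119 120 119 120 121 120 121 121 121 121 121 117  85  54  50  60  97 116
 114 110 116 120 121 120 120 120 120 121 121 120]
[120 127 128 128 130 129  96  59  59  54  76 119 131 129 127 124 122 122
 119 117 124 128 128 128 128 128 123 117 111 120]
```

Emit:
jog_arm([
  [[0, 0, 0], [0, 0, 0.006], 1],
  [[0, 0, 0], [0, 0, 0.006], 1],
  [[0, 0, 0], [0, 0, 0.006], 1],
])

```text
t: 13.22
ee_pos: [0.612, 0.0498, 0.1555]
ee_rot: [0.953, 0.032, 0.288, -0.083]
contact_force: [-7.7, -6.0, 3.5]
grip_width: 0.0293
gripper_force: 60.0
```

```bash
python3 st.py; python3 ear.py|head -1
```

```text
t 13.22 q7 [-0.35  0.16  0.26  2.29 -1.01  0.18 -0.66] screw-frame tcp mm [-0.4 -0.2 19.6] tool y az -104.1 tilt 0.1
F tool [-4.47  4.62 -8.14] M tool [-1.424 -1.633 -0.379] w 0.029281376071497667 60.00468822196126
ear start (np.float64(-6.983070418757027), np.float32(55.426804)) now (np.float64(-42.927635228403474), np.float32(58.59172))
```

Emit:
jog_arm([
  [[0, 0, 0], [0, 0, 0], 0.6],
  [[0, 0, 0], [0, 0, 0], 0.3],
  [[0, 0, 0], [0, 0, 0], 0],
  [[0, 0, 0], [0, 0, 0], 0],
  [[0, 0, 0], [0, 0, 0], 0],
  [[0, 0, 0], [0, 0, 0], 0],
  [[0, 0, 0], [0, 0, 0], 0],
  [[0, 0, -0.04], [0, 0, 0], 0],
  [[0, 0, -0.1], [0, 0, 0], 0],
  [[0, 0, -0.16], [0, 0, 0], 0],
  [[0, 0, -0.22], [0, 0, 0], 0],
  [[0, 0, -0.28], [0, 0, 0], 0],
  [[0, 0, -0.3], [0, 0, 0], 0],
  [[0, 0, -0.3], [0, 0, 0], 0],
  [[0, 0, -0.3], [0, 0, 0], 0],
])

```text
t: 14.57
ee_pos: [0.531, 0.0232, 0.2807]
ee_rot: [0.953, 0.029, 0.29, -0.085]
contact_force: [0.3, -1.2, 0.8]
grip_width: 0.0939
gripper_force: 0.0
```

```bash
python3 st.py; python3 ear.py|head -1; python3 look.py l2
```

```text
t 14.57 q7 [-0.5  -0.23  0.37  2.3  -0.08  0.46 -1.56] screw-frame tcp mm [  1.6  -0.6 171.1] tool y az -104.5 tilt 0.2
F tool [ 0.75  1.14 -0.73] M tool [-0.12  -0.536  0.007] w 0.093854633778347 0.0
ear start (np.float64(-6.983070418757027), np.float32(55.426804)) now (np.float64(-42.96037426203281), np.float32(59.541656))
[-0.007  0.028 -0.009  0.032  0.026  0.002] 0.012056048577538848
```

View pics/l2.png

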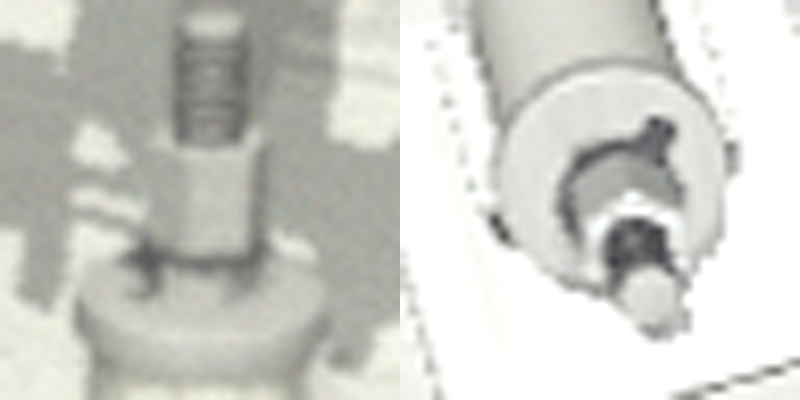

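The ear now sits at about (660,130), turned about 36°. The nut is seated and released, and the gripper is clear.

```bash
python3 -c "
from plant import arm
print(arm.sign_off())"
```

```text
the job is handed in; nothing more can be done
None
```

The upper nut is down on the tab washer and tightened, and the job is handed in: the camera shows the washer ear carried round about 36° (at least 30° needed, hard stop at 40°). The measured wrist torque, at most about 0.4 N m, stayed well under the lower nut's 0.9 N m limit, though I did not measure that nut's corner directly. The nut is released, the gripper is clear, and it took about 15 s of the 64 s.

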